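Load the holding warmer, latch its lid and click the heat dial to 4

TASK

Put the sauces on hold for service: take the empty steel cup out of the holding warmer and stand it upright on the table, stand every lidded sauce pot upright in the warmer's well, shut the lid and swing the red latch handle across it until it has climbed its cam and dropped into the notch, and push the vent slide back to its end stop. Only once the lid is latched, turn the heat dial click by click to setting 4 (four dots). Leave the other things where they are.

Things in the scene. Friction and masses are not known exactly. Their poses are not given: they have to be found in the camera images.
- warmer: Fixed steel holding warmer, 245 x 380 mm, 85 mm high; origin under its middle, +x to its back, +y to its left, z up. Left part: an open well under a hinged lid; in front of the well a lower ledge (top 70 mm high) carries the latch. Right part: a black control deck, top 85 mm high, with the vent slide in front and the dial behind it.
- well (a point): Middle of the well's flat floor (20 mm above the table), axes as the warmer. The well is open to the top, 145 mm in x, 215 mm in y, 60 mm deep, with rigid walls: a pot may stand anywhere on its floor. Four fit two by two, at about x +-33 mm, y +-45 mm.
- pot_green_mid (a point): Middle (18 mm above its foot) of a lidded portion pot of green sauce: round, foot 48 mm, clear lid rim 53 mm in diameter at the top, 36 mm high in all, 50 g, z up. May be absent.
- pot_brown_mid (a point): Middle (18 mm above its foot) of a lidded portion pot of brown sauce: round, foot 48 mm, clear lid rim 53 mm in diameter at the top, 36 mm high in all, 50 g, z up. May be absent.
- pot_red_a_mid (a point): Middle (18 mm above its foot) of a lidded portion pot of red sauce: round, foot 48 mm, clear lid rim 53 mm in diameter at the top, 36 mm high in all, 50 g, z up. May be absent.
- pot_red_b_mid (a point): Middle (18 mm above its foot) of a lidded portion pot of red sauce: round, foot 48 mm, clear lid rim 53 mm in diameter at the top, 36 mm high in all, 50 g, z up. May be absent.
- used_cup_mid (a point): Middle (23.5 mm above its foot) of the empty open steel cup that stands in the well at the start: rim 62 mm in diameter, foot 44 mm, 47 mm high, 60 g, z up.
- lid (a joint): Angle of the steel lid about its hinge at the warmer's back: 0 shut, 1.85 fully open, leaning back. It stays put, or leans back to its stop, when over 1.5; from below about 1.3 it sinks shut by itself against its damper in some 4 s. 12 mm thick, its top 93 mm over the table when shut.
- lid_rod (a point): Middle of the lid's grip, a round rod 12 mm thick, 70 mm long, parallel to the warmer's y, 26 mm beyond the lid's free edge on its left half, 192 mm from the hinge line. It is the top of the open lid (about 0.28 m up); pinch it from above, fingers closing along the warmer's x; it turns between the fingers as the lid swings.
- lid_hinge (a point): Point of the lid's hinge line level with the middle of the rod (the line runs along the warmer's y).
- latch (a joint): Turn of the red latch handle about its upright spindle, anticlockwise from above: 0 to 0.12 open (points to the warmer's -y), 1.57 latched (points to its +x, across the lid), stop 1.62. From 0.25 to 1.0 it climbs a 6 mm cam, at about 1.5 it drops into a notch that holds it; needs 0.3 N m. It must be free to rise: push or straddle it loosely, do not clamp it. Only with the lid down.
- latch_lift (a joint): How far the latch handle has been lifted by its cam, m: 0 down (open or in the notch), about 0.006 on top of the cam; a spring presses it down with 7 to 12 N.
- latch_handle (a point): Point on the latch handle 58 mm from the spindle axis, half-way up the bar. The bar is 14 mm wide, 22 mm high (from 102 to 124 mm over the table when down) and reaches 83 mm from the axis.
- latch_axis (a point): Point on the latch's spindle axis at the height of the handle.
- dial (a joint): Turn of the grey heat dial, clockwise from above: 0 off, then one click every 0.5236 rad, settings 1 to 6; setting 4 is at 2.094. A spring detent of about 0.15 N m draws it to the nearest click. Marks on the deck: a white square for off, then one to six white dots.
- dial_grip (a point): Middle of the dial's grip bar, on the dial's axis (the axis is upright): a bar 14 mm wide, 56 mm long, 24 mm high (from 95 to 120 mm over the table) on a 60 mm skirt. The bar runs along this point's own y, its white pointer line at the +y end; at 0 the pointer looks to the warmer's +y.
- vent (a joint): Travel of the vent slide, m: 0 at the front (vent open), 0.05 at its end stop at the back (vent shut, slots covered). Friction about 1.5 N.
- vent_grip (a point): Middle of the vent slide's red grip: 14 mm in the warmer's x (the direction of travel), 36 mm in y, 24 mm high (from 90 to 114 mm over the table). Slides to the warmer's +x.
- timer: Bystander, loose: red and white kitchen timer, 62 mm wide, 40 mm high; origin in the middle, at its foot.
- chilli_jar: Bystander, loose: glass jar with a yellow lid, 65 mm wide, 94 mm high; origin in the middle, at its foot.
- teaspoon: Bystander, loose: steel teaspoon, 132 mm long, lying flat; origin in the middle, at its foot.
Things that resemble listed ones, but are neither listed nor needed, are in the scene too. What is shaped like the part that bears used_cup_mid but purple is not meant.

How it is judged (in metres and radians):
On the way, in this order (a step that is already met when the one before it is completed fails the run):
1. all pots stand upright in the well, the lid is shut and the latch handle has dropped into its notch (x of pot_green_mid in the frame of well between -0.075 and 0.075 m and y of pot_green_mid in the frame of well between -0.11 and 0.11 m and z of pot_green_mid in the frame of well between 0.008 and 0.028 m and angle between each of pot_green_mid, pot_brown_mid, pot_red_a_mid, pot_red_b_mid's own z axis and vertical below 0.2 rad and x of pot_brown_mid in the frame of well between -0.075 and 0.075 m and y of pot_brown_mid in the frame of well between -0.11 and 0.11 m and z of pot_brown_mid in the frame of well between 0.008 and 0.028 m and x of pot_red_a_mid in the frame of well between -0.075 and 0.075 m and y of pot_red_a_mid in the frame of well between -0.11 and 0.11 m and z of pot_red_a_mid in the frame of well between 0.008 and 0.028 m and x of pot_red_b_mid in the frame of well between -0.075 and 0.075 m and y of pot_red_b_mid in the frame of well between -0.11 and 0.11 m and z of pot_red_b_mid in the frame of well between 0.008 and 0.028 m and value of joint lid below 0.06 rad and value of joint latch above 1.5 rad and value of joint latch_lift below 0.002 m), for 0.2 s.
2. the dial stands at setting 4 (value of joint dial between 1.9444 and 2.2444 rad), for 0.2 s.
At the end, for the whole second after the job is handed in: Every pot present stands upright (0.2 rad) on the well floor; lid shut (under 0.06 rad); latch handle across the lid (over 1.5 rad) and down in its notch (lift under 2 mm); vent slide within 4 mm of its back stop; dial at setting 4 (2.094, within 0.15 rad); steel cup upright on the table (all of step 1 and all of step 2 and value of joint vent above 0.046 m and height (world z) of used_cup_mid between 0.015 and 0.03 m and angle between used_cup_mid's own z axis and vertical below 0.2 rad); the robot touches nothing.
It fails at once if the red and white kitchen timer, 62 mm wide, 40 mm high is knocked more than 4 cm from its place or over (distance of timer from where it was at the start of the episode above 0.04 m or angle between timer's own z axis and vertical above 0.8 rad).
It fails at once if the glass jar with a yellow lid, 65 mm wide, 94 mm high is knocked more than 4 cm from its place or over (distance of chilli_jar from where it was at the start of the episode above 0.04 m or angle between chilli_jar's own z axis and vertical above 0.8 rad).
It fails at once if the steel teaspoon, 132 mm long, lying flat is knocked more than 4 cm from its place or over (distance of teaspoon from where it was at the start of the episode above 0.04 m or angle between teaspoon's own z axis and vertical above 0.8 rad).
Of pot_green, pot_brown, pot_red_a, pot_red_b only 2 to 4 are there at a start; the rules pass over those that are not, and their reading is None.
At some moment in a run one of pot_green, pot_brown, pot_red_a, pot_red_b may be knocked a few centimetres aside while the robot is not near it.
Once in a run the grip may slacken for a moment while it holds something.
It also fails if it takes over 210 s, if anything falls off the work surface, if the arm or the gripper's body presses on something with over 40 N, if the wrist force passes 120 N, or if a joint passes its speed limit or range.

ROBOT

A 6-joint arm with a two-finger parallel gripper is mounted at the origin on a cart in front of the work surface, level with it; the furniture and walls round the work are solid. World frame = base frame: x ahead of the robot, y to its left, z up, the work surface at z = 0. Lengths are in m, angles in degrees, forces in N, time in s.
With the tool pointing down it reaches from about 0.4 to 0.825 m from the base axis. Payload 7 kg.
Tool frame: the origin (TCP) lies midway between the tips of the shut fingers; the grasp point (between the pads) lies 19 mm behind it; z points along the fingers, y is the direction in which the jaws open and shut (so a half turn about z gives the same grasp; the last joint's range is limited). The gripper opens to 88 mm and grips with 3 to 60 N. Pads are 19 mm wide; open, the fingers measure 130 mm over their backs; the gripper's body (78 mm by 193 mm) begins 47 mm behind the grasp point.
Start: joints at [-47.034, 20.546, 0.682, 0, -70.136, -16.507], TCP at [0.301, -0.604, 0.227] pointing down, gripper open.
Joint ranges: [-176.03, 176.03], [-82.01, 121.73], [-58.28, 71.71], [-173.87, 95.51], [-174.79, -0.11], [-173.66, 173.66]. Speed limits (degrees/s): [136.94, 136.94, 172.46, 180, 180, 180].

INTERFACE

Orientations are given as a 3x3 rotation matrix whose columns are the frame's x, y, z axes.
In Python, from rig import robot gives the robot as it stands. Calls block until the motion is done:
- robot.goto(position, orientation): joint-space move of the TCP to a pose.
- robot.servo_line(position, ori=None, speed=0.15): straight line of the TCP; ori=None keeps the orientation; speed is the mean speed in m/s.
- robot.movej(angles): joint-space move.
- robot.move_gripper(opening): opening from 0.0 (shut) to 1.0 (fully open); the grip force is fixed at half the most; returns when the fingers have stopped.
- robot.dwell(seconds).
- robot.ik(position, orientation): joint angles nearest the present ones, or None.
- robot.grab_frame(name): name is "side" or "top" or "wrist"; returns (picture, depth): 384x512x3 uint8, red, green, blue; 384x512 float32, m along the optical axis (not along the pixel's ray), 0 where there is no reading.
- robot.camera_info(name): a dict with "vfov" (degrees; the focal length in pixels is half the picture's height over the tangent of half this angle, whatever the lens; pixels are square), "cx", "cy" (the principal point, pixels), "view" (4x4, takes a point from world to camera coordinates); the wrist camera has in their place "T_tool_cam" (4x4, takes a point from camera to tool coordinates, whose origin is the TCP and whose axes are the flange's). Camera axes: x right, y down, z forward; pixel columns grow to the right and rows downward; lengths in m; the calibration is good to about 2 mm. The wrist camera is an equidistant fisheye: a pixel r from the principal point sees the ray r / f radians off the axis. A picture is of the moment at which its call begins: read the wrist's pose just before it. camera_info takes no time and is no camera call.
A pose or a line that the arm cannot do raises robot.Unreachable and nothing moves.
- robot.job_done(): hands the job in, once; it reports no verdict.
Readings, each from a call of its own:
- robot.read_t(): time.
- robot.read_qpos(): joint angles.
- robot.read_qvel(): joint speeds.
- robot.read_effort(): joint torques, N m.
- robot.read_position(): TCP position.
- robot.read_tcp_rot(): TCP orientation.
- robot.read_force(): force on the tool from outside, world axes, zero at the start.
- robot.read_ft_torque(): the same for the moment, N m.
- robot.read_grip_width(): opening from 0.0 (shut) to 1.0 (fully open).
Only numpy, scipy, OpenCV 4.12 (cv2) and the standard library are available. Lean on these libraries where they do the work, as an engineer would, in place of code of your own. Each camera call takes 0.05 s, during which the arm holds its last target.

## Working session

There is one attempt and no reset: what is moved stays moved. The work goes in short steps, each a Python script; the robot and the scene stay as the last script left them, time stands still between calls to the robot, and variables do not carry over. Pictures are saved under pics/ and viewed, and the job is handed in when it is done.

```bash
ls; mkdir -p pics
python3 - <<'E'
from rig import robot
import cv2,numpy as np
for n in ["side","top","wrist"]:
    im,d=robot.grab_frame(n)
    cv2.imwrite(f"pics/{n}0.png",im[:,:,::-1]); np.save(f"pics/{n}0.npy",d)
    print(n,robot.camera_info(n),(d>0).mean())
print(robot.read_t(),robot.read_position(),robot.read_tcp_rot())
E
```

```text
pics
side {'vfov': 42.57681459162314, 'cx': 252.95230001307723, 'cy': 197.0493495135004, 'view': array([[ 0.93207041, -0.36184758, -0.01763764, -0.46567659],
       [-0.22911596, -0.55106034, -0.8023954 ,  0.11190603],
       [ 0.28062543,  0.75193007, -0.59653209,  1.65032295],
       [ 0.        ,  0.        ,  0.        ,  1.        ]])} 0.9958648681640625
top {'vfov': 57.83587976739564, 'cx': 256.5822837702103, 'cy': 181.93043147636575, 'view': array([[-0.01588885, -0.99986851,  0.00324252, -0.12436379],
       [-0.98945457,  0.01525626, -0.14403781,  0.47672744],
       [ 0.1439694 , -0.00549692, -0.98956687,  1.20020491],
       [ 0.        ,  0.        ,  0.        ,  1.        ]])} 0.9960276285807291
wrist {'vfov': 65.70646984690485, 'cx': 257.8916660060468, 'cy': 193.94060386376293, 'T_tool_cam': array([[-8.03141975e-04, -9.62712407e-01, -2.70525741e-01,
         7.31385975e-02],
       [ 9.99999673e-01, -8.00028814e-04, -1.21777863e-04,
         7.16661142e-05],
       [-9.91913282e-05, -2.70525750e-01,  9.62712734e-01,
        -1.58142742e-01],
       [ 0.00000000e+00,  0.00000000e+00,  0.00000000e+00,
         1.00000000e+00]])} 0.97930908203125
0.15 [ 0.3005791  -0.60399078  0.22587169] [[-8.95276324e-01 -4.45510833e-01 -6.32903270e-04]
 [-4.45511269e-01  8.95275748e-01  1.02173151e-03]
 [ 1.11430493e-04  1.19669757e-03 -9.99999278e-01]]
```

View pics/side0.png

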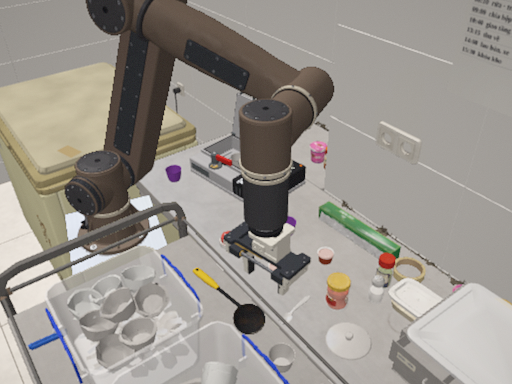

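View pics/top0.png

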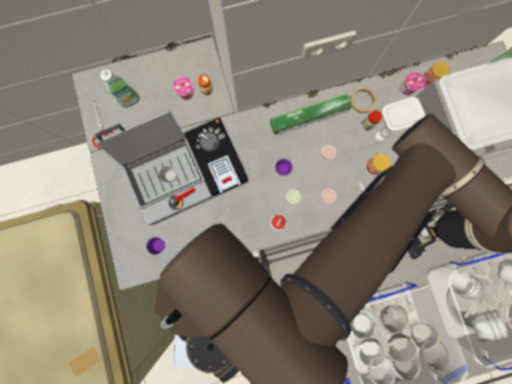

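View pics/wrist0.png

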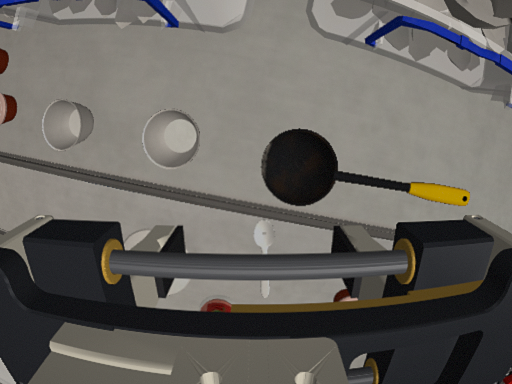

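Run:
```python
import cv2
t=cv2.imread("pics/top0.png");s=cv2.imread("pics/side0.png")
cv2.imwrite("pics/tz1.png",cv2.resize(t[95:260,80:260],None,fx=4,fy=3.6,interpolation=cv2.INTER_CUBIC)[:600,:800])
cv2.imwrite("pics/tz2.png",cv2.resize(t[90:260,240:420],None,fx=4,fy=3.5,interpolation=cv2.INTER_CUBIC)[:600,:800])
cv2.imwrite("pics/sz.png",cv2.resize(s[110:340,150:410],None,fx=3,fy=2.6,interpolation=cv2.INTER_CUBIC)[:600,:800])
```

```text
(no output)
```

View pics/tz1.png

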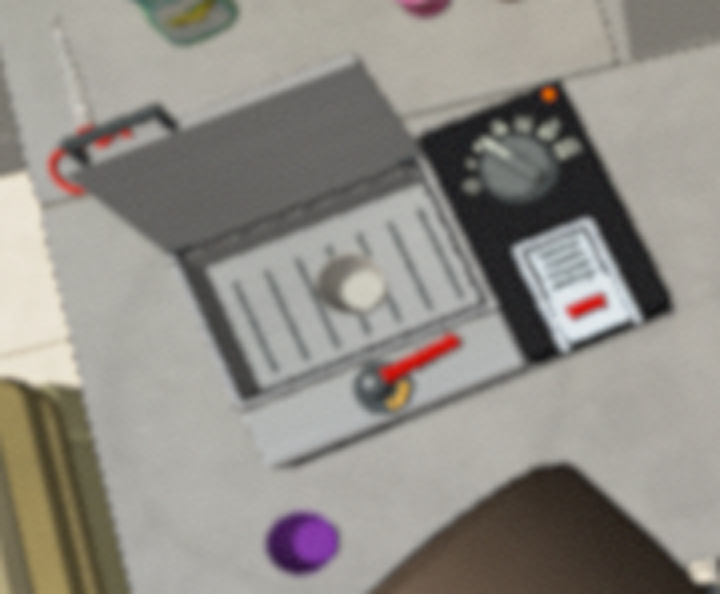

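View pics/tz2.png

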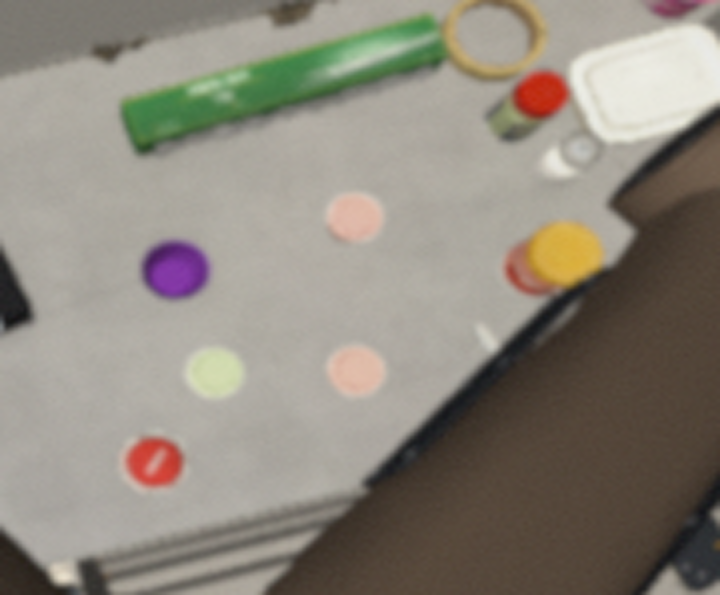

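View pics/sz.png

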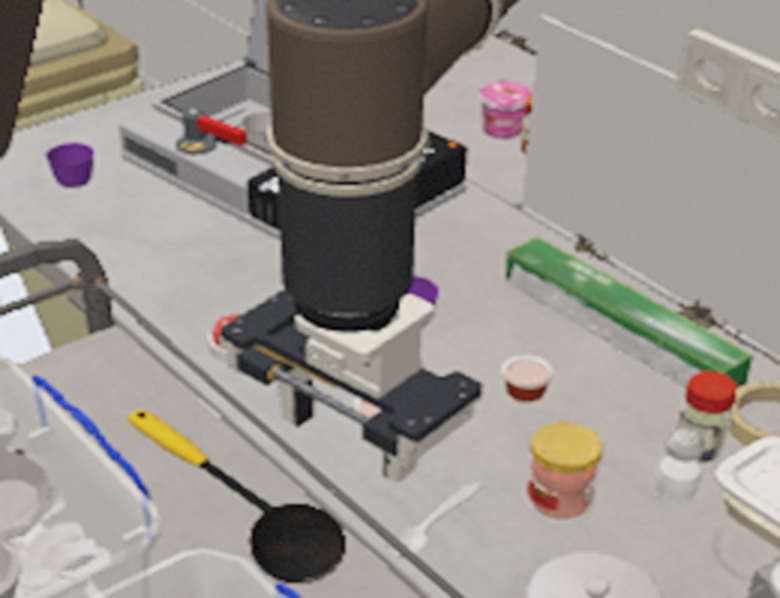

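```bash
cat > h.py <<'E'
import numpy as np,cv2
from rig import robot
def fpx(ci): return 192/np.tan(np.radians(ci["vfov"])/2)
def cam(n):
    ci=robot.camera_info(n); V=np.array(ci["view"]); return ci,fpx(ci),V[:3,:3],V[:3,3]
def cloud(n,d):
    ci,f,R,t=cam(n); v,u=np.mgrid[:384,:512]
    P=np.stack([(u-ci["cx"])/f*d,(v-ci["cy"])/f*d,d],-1)
    return (P-t)@R
def ray(n,uv,z):
    ci,f,R,t=cam(n); d=np.array([(uv[0]-ci["cx"])/f,(uv[1]-ci["cy"])/f,1])@R; o=-t@R
    return o+d*(z-o[2])/d[2]
def proj(n,p):
    ci,f,R,t=cam(n); c=R@np.array(p)+t; return np.array([ci["cx"]+f*c[0]/c[2],ci["cy"]+f*c[1]/c[2]])
# wrist
def wproj(p,pos,rot):
    ci=robot.camera_info("wrist");f=fpx(ci);T=np.linalg.inv(np.array(ci["T_tool_cam"]))
    c=T[:3,:3]@(rot.T@(np.array(p)-pos))+T[:3,3]
    th=np.arctan2(np.hypot(c[0],c[1]),c[2]); s=f*th/np.hypot(c[0],c[1]); return np.array([ci["cx"]+s*c[0],ci["cy"]+s*c[1]])
def wray(uv,z,pos,rot):
    ci=robot.camera_info("wrist");f=fpx(ci);T=np.array(ci["T_tool_cam"])
    a=np.array([uv[0]-ci["cx"],uv[1]-ci["cy"]]);r=np.hypot(*a);th=r/f
    d=np.array([*(np.sin(th)*a/max(r,1e-9)),np.cos(th)])
    d=rot@(T[:3,:3]@d); o=rot@T[:3,3]+pos
    return o+d*(z-o[2])/d[2]
def wgrab(name):
    pos=np.array(robot.read_position());rot=np.array(robot.read_tcp_rot())
    im,d=robot.grab_frame("wrist"); cv2.imwrite(f"pics/{name}.png",im[:,:,::-1]); np.savez(f"pics/{name}.npz",pos=pos,rot=rot,d=d,im=im); return im,d,pos,rot
def grab(n,name):
    im,d=robot.grab_frame(n); cv2.imwrite(f"pics/{name}.png",im[:,:,::-1]); np.savez(f"pics/{name}.npz",d=d,im=im); return im,d
def down(yaw): # tool z down, jaw axis y at yaw (deg) in world
    c,s=np.cos(np.radians(yaw)),np.sin(np.radians(yaw)); y=np.array([c,s,0]);z=np.array([0,0,-1.]);return np.stack([np.cross(y,z),y,z],1)
E
python3 - <<'E'
from h import *
d=np.load("pics/top0.npy");P=cloud("top",d)
for uv in [(278,222),(293,197),(328,196),(328,152),(283,167),(155,245),(168,174),(210,136),(225,170),(150,215),(150,140),(105,145),(100,132),(180,197),(165,205),(375,163),(260,220)]:
    print(uv,P[uv[1],uv[0]].round(3))
E
```

```text
(278, 222) [ 0.332 -0.204  0.037]
(293, 197) [ 0.419 -0.26   0.034]
(328, 196) [ 0.42  -0.382  0.04 ]
(328, 152) [ 0.579 -0.39   0.036]
(283, 167) [ 0.533 -0.23   0.003]
(155, 245) [ 0.259  0.233 -0.   ]
(168, 174) [0.51  0.186 0.024]
(210, 136) [0.627 0.026 0.098]
(225, 170) [ 0.51  -0.024  0.087]
(150, 215) [0.362 0.232 0.071]
(150, 140) [0.602 0.216 0.148]
(105, 145) [0.569 0.332 0.218]
(100, 132) [0.594 0.323 0.275]
(180, 197) [0.416 0.12  0.124]
(165, 205) [0.395 0.182 0.071]
(375, 163) [ 0.525 -0.537  0.093]
(260, 220) [ 0.341 -0.142  0.003]
```

Run:
```python
from h import *
d=np.load("pics/top0.npy");P=cloud("top",d)
im=cv2.imread("pics/top0.png")
roi=np.zeros(d.shape,bool);roi[100:230,115:250]=1
m=roi&(d>0)&(P[...,2]>0.062)&(P[...,2]<0.092)&(P[...,0]<0.68)&(P[...,0]>0.3)
q=P[m][:,:2].astype(np.float32)
print(len(q),cv2.minAreaRect(q))
# front line & right side
m2=(m*255).astype(np.uint8);cv2.imwrite("pics/m.png",cv2.resize(m2[95:240,90:260],None,fx=4,fy=4,interpolation=0))
# boundary along normals: for candidate yaw, percentile extents
for yaw in np.arange(15,30,1):
    a=np.radians(yaw);x=q@[np.cos(a),np.sin(a)];y=q@[-np.sin(a),np.cos(a)]
    print(yaw,np.percentile(x,[.5,99.5]).round(3),np.percentile(y,[.5,99.5]).round(3),end=' ')
    print((np.ptp(np.percentile(x,[.5,99.5]))*np.ptp(np.percentile(y,[.5,99.5]))).round(4))
hsv=cv2.cvtColor(im,cv2.COLOR_BGR2HSV)
red=roi&((hsv[...,0]<8)|(hsv[...,0]>172))&(hsv[...,1]>150)
n,l,st,c=cv2.connectedComponentsWithStats(red.astype(np.uint8))
for i in range(1,n):
    if st[i,4]>5: 
        pp=P[l==i]; print(st[i],c[i],pp.mean(0),pp.min(0),pp.max(0))
```

```text
4413 ((0.5146721601486206, 0.11806850135326385), (0.2508840262889862, 0.3803158700466156), 23.44251823425293)
15 [0.389 0.662] [-0.216  0.175] 0.1067
16 [0.391 0.66 ] [-0.224  0.165] 0.1044
17 [0.394 0.657] [-0.232  0.155] 0.1021
18 [0.395 0.655] [-0.24   0.145] 0.1001
19 [0.397 0.653] [-0.248  0.135] 0.0982
20 [0.398 0.65 ] [-0.256  0.125] 0.0963
21 [0.399 0.648] [-0.264  0.115] 0.0942
22 [0.4   0.645] [-0.272  0.106] 0.0926
23 [0.4   0.641] [-0.281  0.096] 0.0909
24 [0.399 0.638] [-0.29   0.087] 0.0902
25 [0.394 0.635] [-0.299  0.078] 0.0906
26 [0.39  0.631] [-0.308  0.07 ] 0.0911
27 [0.385 0.627] [-0.318  0.062] 0.0919
28 [0.381 0.625] [-0.327  0.054] 0.0932
29 [0.376 0.624] [-0.337  0.046] 0.095
[223 178   8   4  19] [226.52631579 179.42105263] [ 0.47332406 -0.03148919  0.11293493] [ 0.46834731 -0.04317346  0.10901972] [ 0.47855845 -0.01964762  0.11679328]
[175 188  19  14  72] [183.73611111 194.68055556] [0.42352444 0.10834476 0.12135944] [0.40435354 0.07763355 0.07617238] [0.44532618 0.13531574 0.13134337]
```

View pics/m.png

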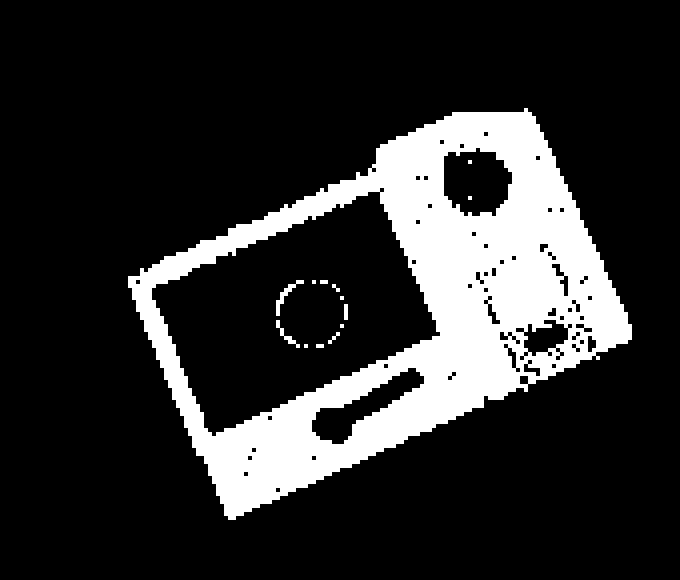

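```bash
cat >> h.py <<'E'
YAW=23.45; WC=np.array([0.5147,0.118]); _a=np.radians(YAW)
RW=np.array([[np.cos(_a),-np.sin(_a)],[np.sin(_a),np.cos(_a)]])
def w2W(x,y): return WC+RW@np.array([x,y])   # warmer -> world
def W2w(p): return (np.asarray(p)[...,:2]-WC)@RW
E
python3 - <<'E'
from h import *
d=np.load("pics/top0.npy");P=cloud("top",d)
w=W2w(P);z=P[...,2]
roi=(abs(w[...,0])<.14)&(abs(w[...,1])<.2)
def st(m,n): 
    q=w[m]; print(n,m.sum(),'pct1-99',np.percentile(q,[1,99],axis=0).round(4).tolist(),'mean',q.mean(0).round(4),'z',np.percentile(z[m],[5,50,95]).round(4))
st(roi&(z<0.03)&(z>0.012),'well floor')
st(roi&(z>0.045)&(z<0.075)&(w[...,0]>-.05)&(w[...,0]<0.08)&(w[...,1]>-.02)&(w[...,1]<.15),'cup rim')
st(roi&(z>0.095)&(w[...,1]<-.05)&(w[...,0]>0),'dial')
st(roi&(z>0.11)&(w[...,1]<-.05)&(w[...,0]>0),'dial grip')
st(roi&(z>0.1)&(w[...,1]<-.05)&(w[...,0]<0),'vent')
st(roi&(z>0.098)&(w[...,1]>-.05)&(w[...,0]<-0.04),'latch')
big=(w[...,0]>.05)&(w[...,0]<.35)&(w[...,1]>-.05)&(w[...,1]<.25)&(z>0.12)
st(big,'lid'); st(big&(z>.27),'rod')
for n,uv in dict(timer=(278,222),g=(293,197),ra=(328,196),rb=(328,152),pc=(283,167),pc2=(155,245)).items():
    p=P[uv[1],uv[0]]; m=(np.hypot(*(P[...,:2]-p[:2]).transpose(2,0,1))<.045)&(z>0.028); q=P[m]; print(n,m.sum(),((q.min(0)+q.max(0))/2).round(4),np.ptp(q,axis=0).round(4))
E
```

```text
well floor 2128 pct1-99 [[-0.1188, -0.0796], [0.0964, 0.1782]] mean [0.025  0.0718] z [0.0159 0.0203 0.0255]
cup rim 91 pct1-99 [[-0.0137, 0.0282], [0.0466, 0.0877]] mean [0.0244 0.0637] z [0.0468 0.0608 0.069 ]
dial 194 pct1-99 [[0.0291, -0.1439], [0.0799, -0.0931]] mean [ 0.0539 -0.1183] z [0.0956 0.0992 0.1214]
dial grip 69 pct1-99 [[0.0312, -0.1354], [0.0803, -0.1027]] mean [ 0.0557 -0.1192] z [0.1139 0.119  0.1227]
vent 47 pct1-99 [[-0.1018, -0.1369], [-0.0881, -0.1033]] mean [-0.0958 -0.1202] z [0.1084 0.1124 0.1152]
latch 174 pct1-99 [[-0.1025, -0.011], [-0.0758, 0.0812]] mean [-0.0879  0.0396] z [0.1076 0.123  0.1279]
lid 2611 pct1-99 [[0.1114, -0.0469], [0.346, 0.1861]] mean [0.16   0.0762] z [0.1288 0.1962 0.2618]
rod 109 pct1-99 [[0.1474, 0.0963], [0.1587, 0.1737]] mean [0.1524 0.1353] z [0.2707 0.2747 0.2782]
timer 167 [ 0.3356 -0.2049  0.0363] [0.0488 0.0492 0.016 ]
g 172 [ 0.4241 -0.2598  0.0366] [0.0469 0.0496 0.0123]
ra 1484 [ 0.4191 -0.3864  0.3623] [0.0855 0.0815 0.6674]
rb 163 [ 0.5836 -0.3929  0.0365] [0.0531 0.049  0.0135]
pc 64 [ 0.5287 -0.2277  0.0402] [0.0581 0.0606 0.0243]
pc2 86 [0.2602 0.2221 0.0402] [0.061  0.0602 0.0241]
```

Run:
```python
from h import *
d=np.load("pics/top0.npy");P=cloud("top",d);w=W2w(P);z=P[...,2]
hole=((z<0.06)&(z>.01)&(abs(w[...,0])<.105)&(w[...,1]>-.06)&(w[...,1]<.185)).astype(np.uint8)
n,l,st,c=cv2.connectedComponentsWithStats(hole); i=1+np.argmax(st[1:,4]); q=w[l==i]
print(np.percentile(q,[.5,99.5],axis=0))
g=(z>.111)&(abs(w[...,0]-.055)<.04)&(abs(w[...,1]+.119)<.04); q=w[g]; q=q-q.mean(0); print(np.linalg.svd(q,full_matrices=False)[2][0])
c=w2W(.02,.066)
robot.servo_line([.301,-.604,.30],speed=.2)
R=down(YAW+90)
for Y in (YAW+90,YAW-90):
    q=robot.ik([*c,.27],down(Y)); print(Y,None if q is None else np.round(q,1))
```

```text
[[-0.03626721 -0.03127374]
 [ 0.09721164  0.1788631 ]]
[-0.86910756 -0.49462313]
113.45 [  41.     6.3  -12.4    0.   -71.3 -107.6]
-66.55 [ 41.    6.3 -12.4   0.  -71.3  72.4]
```

Run:
```python
from h import *
c=w2W(.015,.066)
robot.goto([*c,.25],down(YAW+90))
wgrab("w1"); grab("top","t1"); grab("side","s1"); print(robot.read_t(),robot.read_position())
```

```text
3.6833 [0.50241587 0.18408699 0.24997596]
```

View pics/w1.png

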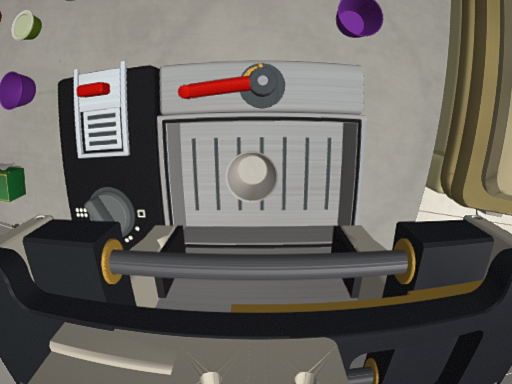

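View pics/t1.png

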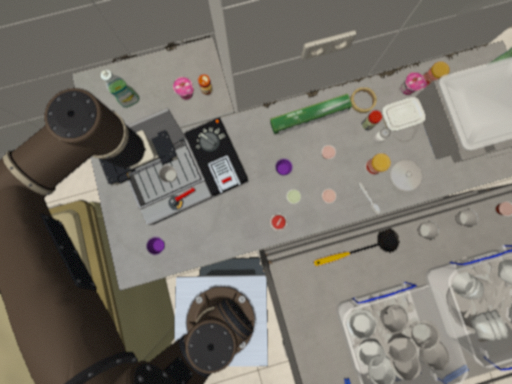

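View pics/s1.png

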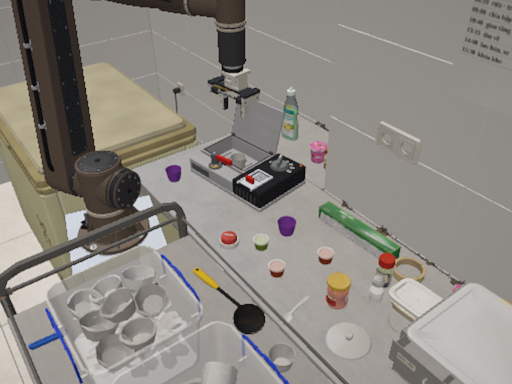

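Run:
```python
from h import *
f=np.load("pics/w1.npz");pos,rot=f['pos'],f['rot']
def W(uv,z): return W2w(wray(uv,z,pos,rot)).round(4)
print('cup rim L,R,T,B',W((227,178),.067),W((277,178),.067),W((251,153),.067),W((251,202),.067))
print('well corners top z.08: ',W((163,120),.08),W((360,120),.08))
print('warmer front edge z.07',W((161,66),.07),W((364,66),.07), 'FL low')
print('latch axis',W((264,80),.124),'tip',W((183,92),.113),'knob',W((263,85),.10))
print('vent',W((93,89),.114)); print('dial',W((111,208),.095), 'offmark',W((141,213),.085))
d=f['d']; print(d[177,252],d[90,200])
im=f['im'];cv2.imwrite("pics/w1z.png",cv2.resize(im[140:250,60:290,::-1],None,fx=3.4,fy=3.4,interpolation=cv2.INTER_CUBIC))
P=cloud("top",np.load("pics/t1.npz")['d']); print(P[208,505],P[217,467])
```

```text
cup rim L,R,T,B [0.0182 0.029 ] [0.0183 0.0879] [-0.0114  0.0575] [0.0478 0.0571]
well corners top z.08:  [-0.0528 -0.0417] [-0.053   0.1816]
warmer front edge z.07 [-0.1169 -0.0464] [-0.1176  0.1892] FL low
latch axis [-0.0893  0.0713] tip [-0.0808 -0.009 ] knob [-0.0867  0.0708]
vent [-0.0936 -0.1126]
dial [ 0.0473 -0.1125] offmark [ 0.0565 -0.0767]
0.39451665 0.26721585
[ 0.36603242 -0.97588868  0.07569882] [ 0.33860191 -0.86078386  0.04663859]
```

View pics/w1z.png

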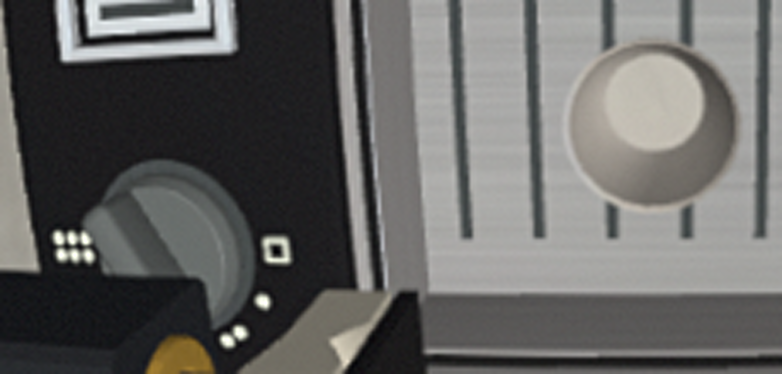

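Run:
```python
from h import *
c=w2W(.018,.058); R=down(YAW+90)
robot.servo_line([*c,.25],ori=R)
robot.servo_line([*c,.040],speed=.15); print(robot.read_force())
robot.move_gripper(0.0); print('w',robot.read_grip_width())
robot.servo_line([*c,.24],speed=.15); print('w',robot.read_grip_width(),robot.read_force(),robot.read_t())
wgrab("w2")
P=cloud("top",np.load("pics/t1.npz")['d'])
m=(P[...,2]>.012)&(P[...,0]>.5)&(P[...,0]<.8)&(P[...,1]<-.13)&(P[...,1]>-.22); print(P[m].min(0),P[m].max(0))
```

```text
[ 0.35326331  0.55818837 -0.06464878]
w 0.6797586814177178
w 0.6731654067239062 [ 0.15408965 -0.01434686 -0.12289605] 7.55
[ 0.50384217 -0.21999821  0.01204042] [ 0.79561372 -0.13066417  0.60394183]
```

View pics/w2.png

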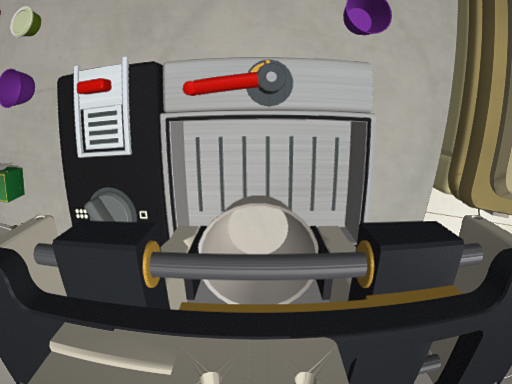

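Run:
```python
from h import *
c=np.array([.60,-.145]); best=None
for Y in (YAW,YAW+180):
    q=robot.ik([*c,.2],down(Y)); print(Y,np.round(q,1))
    if q is not None and (best is None or abs(q[5]-robot.read_qpos()[5])<best[0]): best=(abs(q[5]-robot.read_qpos()[5]),Y)
Y=best[1]
robot.goto([*c,.24],down(Y)); print('w',robot.read_grip_width())
robot.servo_line([*c,.06],speed=.15)
robot.servo_line([*c,.022],speed=.05); print(robot.read_force(),robot.read_position())
robot.move_gripper(1.0)
robot.servo_line([*c,.2],speed=.2); print(robot.read_t())
wgrab("w3");
```

```text
23.45 [   4.5   16.2   -9.2    0.   -64.6 -161.1]
203.45 [  4.5  16.2  -9.2   0.  -64.6  18.9]
w 0.6772449601801105
[-0.56347485 -0.0907602  -0.75809684] [ 0.60022    -0.14501431  0.02216156]
12.875
```

View pics/w3.png

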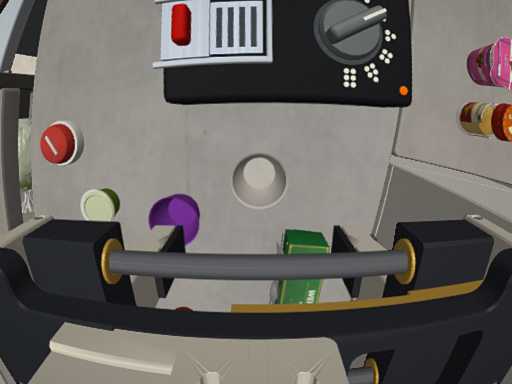

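```bash
cat >> h.py <<'E'
def pots(name):
    im,d=grab("top",name); P=cloud("top",d); out=[]
    m=((P[...,2]>.028)&(P[...,2]<.045)&(P[...,0]>.28)&(P[...,1]<-.1)&(P[...,1]>-.62)&(d>0)).astype(np.uint8)
    n,l,st,c=cv2.connectedComponentsWithStats(m)
    for i in range(1,n):
        if st[i,4]<80: continue
        ct=cv2.findContours((l==i).astype(np.uint8),0,2)[0][0]; (u,v),r=cv2.minEnclosingCircle(ct)
        p=ray("top",c[i],.036); out.append((p.round(4),st[i,4],c[i].round(1),round(r,1),im[l==i].mean(0).round()))
    return out
E
python3 - <<'E'
from h import *
for o in pots("t3"): print(*o)
E
```

```text
[ 0.8545 -0.4468  0.036 ] 81 [339.8  79.3] 25.5 [125. 121. 114.]
[ 0.7211 -0.4     0.036 ] 98 [328.9 114.1] 22.6 [ 90. 107.  83.]
[ 0.583  -0.3923  0.036 ] 163 [328.5 151. ] 7.2 [219. 187. 172.]
[ 0.424  -0.2611  0.036 ] 170 [293.4 195.5] 7.4 [209. 214. 179.]
[ 0.424  -0.3864  0.036 ] 179 [328.9 195. ] 7.5 [218. 189. 172.]
[ 0.335  -0.2056  0.036 ] 169 [278.3 221.1] 7.4 [200.  95.  85.]
[ 0.3068 -0.5192  0.036 ] 287 [368.5 227.9] 33.6 [149. 143. 134.]
```

View pics/t3.png

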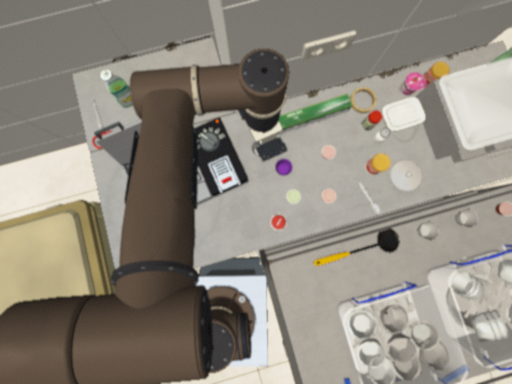

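```bash
cat >> h.py <<'E'
WELL=np.array([.024,.0715]); RP=down(YAW+90)
def pick(p,op=.85):
    robot.goto([p[0],p[1],.20],RP); robot.move_gripper(op)
    robot.servo_line([p[0],p[1],.06],speed=.2); robot.servo_line([p[0],p[1],.010],speed=.08)
    f=np.array(robot.read_force()); robot.move_gripper(0.0); w=robot.read_grip_width()
    robot.servo_line([p[0],p[1],.20],speed=.15); print('pick',f.round(1),w,robot.read_grip_width(),robot.read_t())
def place(x,y):
    c=w2W(*(WELL+[x,y])); robot.goto([*c,.20],RP); w=robot.read_grip_width(); print('over',w)
    if w<.5: print('LOST'); return False
    robot.servo_line([*c,.06],speed=.15); robot.servo_line([*c,.031],speed=.05); print(np.array(robot.read_force()).round(1),robot.read_position()[2])
    robot.move_gripper(.70); robot.servo_line([*c,.20],speed=.15); print(robot.read_t()); return True
E
python3 - <<'E'
from h import *
P=cloud("top",np.load("pics/t3.npz")['d'])
for uv in [(330,212),(330,220),(330,226),(290,232),(290,240)]: print(P[uv[1],uv[0]].round(3))
robot.servo_line([.60,-.145,.22],speed=.2)
pick([.583,-.3923]); wgrab("w4")
E
```

```text
[ 0.366 -0.395  0.001]
[ 0.337 -0.395 -0.003]
[ 0.316 -0.392  0.003]
[ 0.297 -0.248  0.005]
[ 0.269 -0.248 -0.002]
pick [-0.5  0.4  0.1] 0.5899385930628305 0.5851248262543469 19.0083
```

View pics/w4.png

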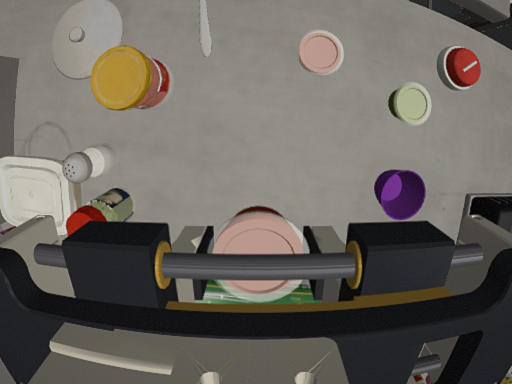

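```bash
cat >> h.py <<'E'
def via(): 
    c=w2W(-.05,-.1); robot.goto([*c,.21],RP)
E
python3 - <<'E'
from h import *
via(); place(.028,.042); wgrab("w5")
via(); 
for o in pots("t5"): print(*o)
E
```

```text
over 0.5905552914739686
[-0.4 -0.8 -0.1] 0.030554391540469687
25.05
[ 0.8305 -0.3573  0.036 ] 229 [316.   85.8] 72.2 [115. 112. 105.]
[ 0.7018 -0.339   0.036 ] 173 [312.4 119.4] 39.4 [82. 98. 75.]
[ 0.4241 -0.2611  0.036 ] 172 [293.4 195.5] 7.4 [193. 198. 165.]
[ 0.4241 -0.3863  0.036 ] 177 [328.8 195. ] 7.5 [204. 174. 159.]
[ 0.335  -0.2055  0.036 ] 168 [278.3 221.1] 7.4 [185.  87.  77.]
[ 0.3064 -0.5173  0.036 ] 294 [367.9 228. ] 33.7 [136. 131. 123.]
```

View pics/w5.png

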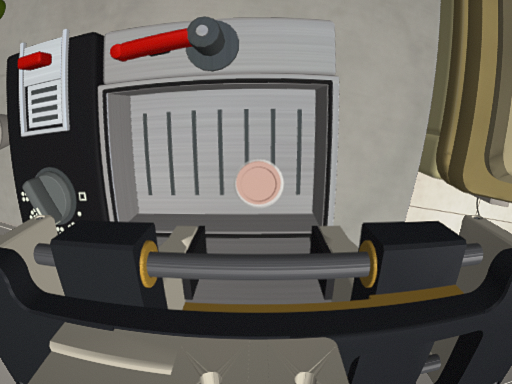

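View pics/t5.png

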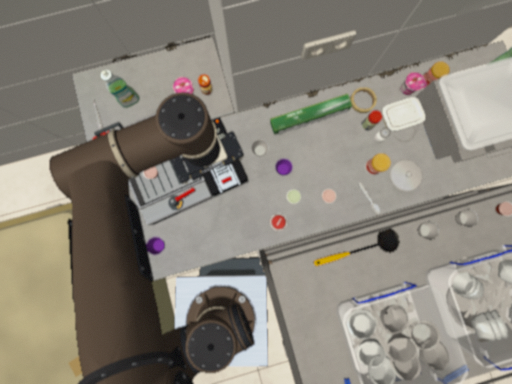

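Run:
```python
from h import *
pick([.4241,-.3863]); wgrab("w6")
via(); place(-.033,.042); wgrab("w7"); via()
for o in pots("t7"): print(*o)
```

```text
pick [ 0.4 -0.1  0.3] 0.5898882281112219 0.5915596783737054 31.65
over 0.5847396020137215
[ 0.1  0.1 -1. ] 0.030619274968850634
37.6167
[ 0.8299 -0.355   0.036 ] 238 [315.4  86. ] 72.2 [115. 112. 105.]
[ 0.4241 -0.2611  0.036 ] 171 [293.4 195.5] 7.4 [193. 199. 166.]
[ 0.3355 -0.2054  0.036 ] 173 [278.3 221. ] 7.4 [184.  89.  79.]
[ 0.3069 -0.5192  0.036 ] 289 [368.4 227.8] 31.7 [137. 132. 123.]
```

View pics/w7.png

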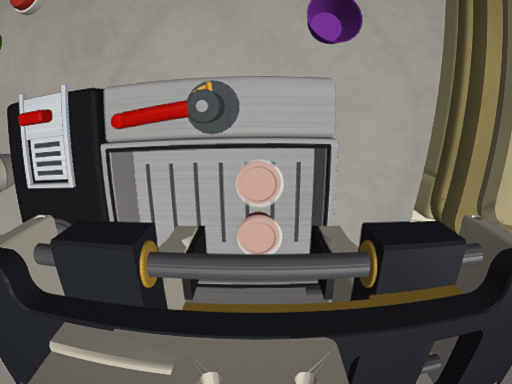

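Run:
```python
from h import *
pick([.4241,-.2611]); 
via(); place(0,-.045); wgrab("w8")
c=w2W(-.05,-.01); robot.goto([*c,.23],RP); wgrab("w9"); grab("top","t9")
```

```text
pick [ 0.3  0.4 -0.4] 0.5908919048315113 0.5870198477782559 43.7417
over 0.5919449259465335
[ 0.  -0.3 -0.9] 0.030546634401244107
49.0167
```

View pics/w9.png

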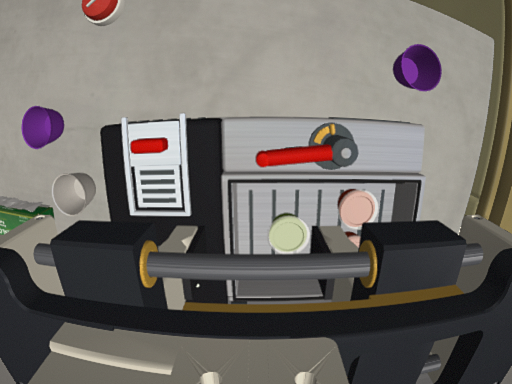

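View pics/w8.png

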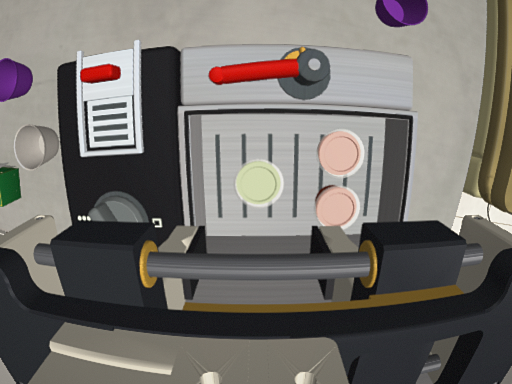

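View pics/t9.png

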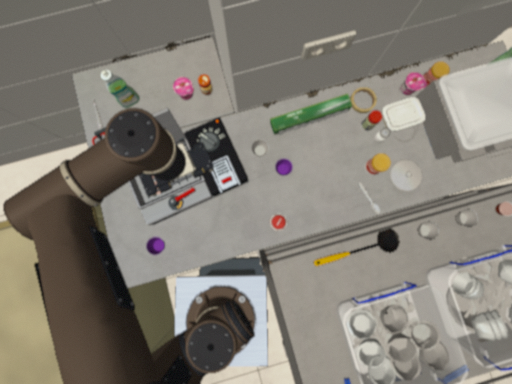

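Run:
```python
from h import *
c=w2W(.154,.135)
for Y in (YAW,YAW+180,YAW-180):
    q=robot.ik([*c,.36],down(Y)); print(Y,np.round(q,1) if q is not None else None)
q0=robot.read_qpos()
Y=min((YAW,YAW+180),key=lambda Y:abs(robot.ik([*c,.36],down(Y))[5]-q0[5]))
m=w2W(-.03,.06); robot.servo_line([*m,.36],speed=.2)
robot.move_gripper(.8)
robot.goto([*w2W(.10,.135),.36],down(Y)); wgrab("w10"); print(Y,robot.read_t())
```

```text
23.45 [ 43.2  17.8  13.7   0.  -85.9 160.2]
203.45 [ 43.2  17.8  13.7   0.  -85.9 -19.8]
-156.55 [ 43.2  17.8  13.7   0.  -85.9 -19.8]
203.45 52.35
```

View pics/w10.png

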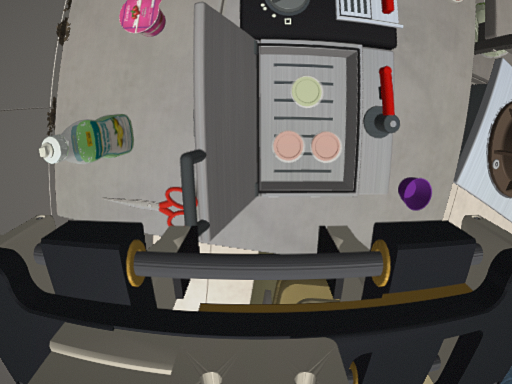

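Run:
```python
from h import *
f=np.load("pics/w10.npz");pos,rot,d=f['pos'],f['rot'],f['d']
for uv in [(187,165),(188,190),(189,215)]: print(W2w(wray(uv,.27,pos,rot)).round(4),d[uv[1],uv[0]])
print(W2w(wray((187,154),.27,pos,rot)).round(4),W2w(wray((189,225),.27,pos,rot)).round(4))
```

```text
[0.1607 0.1058] 0.24758355
[0.1611 0.1281] 0.25330967
[0.1619 0.1515] 0.259302
[0.1602 0.0962] [0.1626 0.1612]
```

Run:
```python
from h import *
R=np.array(robot.read_tcp_rot()); R=down(YAW+180)
x0,y0,z0=.157,.132,.258
c=w2W(x0,y0); robot.servo_line([*c,.36],ori=R); robot.servo_line([*c,z0],speed=.1); print(np.array(robot.read_force()).round(1))
robot.move_gripper(0.0); print('w',robot.read_grip_width(),np.array(robot.read_force()).round(1))
for th in np.arange(1.75,.94,-.1):
    x=x0+.192*(-np.cos(th)+np.cos(1.85)); z=z0+.192*(np.sin(th)-np.sin(1.85))
    robot.servo_line([*w2W(x,y0),z],speed=.08)
    F=np.array(robot.read_force()); print(round(th,2),F.round(1),round(robot.read_grip_width(),3))
    if np.linalg.norm(F)>25: print("stop");break
```

```text
[ 0.6 -0.7  1.2]
w 0.12420634251957884 [1.4 0.9 2. ]
1.75 [1.3 0.1 4.1] 0.127
1.65 [2.1 0.3 4.6] 0.123
1.55 [1.3 0.7 5.5] 0.126
1.45 [0.6 0.2 3.8] 0.123
1.35 [-0.4  0.8  0.8] 0.125
1.25 [ 1.7  0.9 -2. ] 0.129
1.15 [ 1.5  0.8 -4. ] 0.129
1.05 [ 2.5  1.6 -3.1] 0.122
0.95 [ 1.7  1.2 -2.8] 0.125
```

Run:
```python
from h import *
robot.move_gripper(.6)
p=np.array(robot.read_position()); robot.servo_line([p[0],p[1],.34],speed=.25)
robot.dwell(4); wgrab("w11"); grab("side","s11"); grab("top","t11"); print(robot.read_t())
```

```text
64.1583
```

View pics/w11.png

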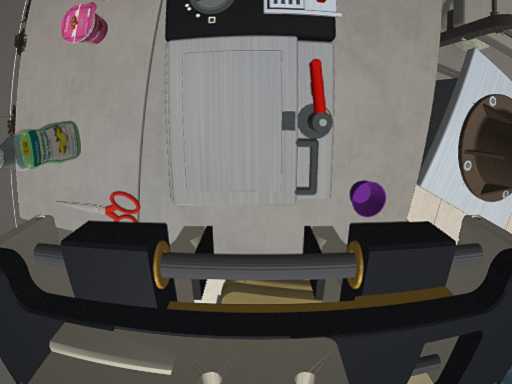

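View pics/t11.png

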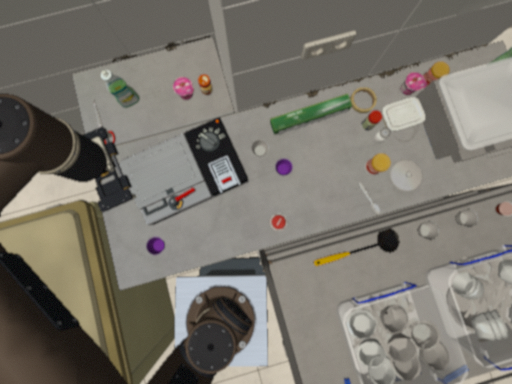

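Run:
```python
from h import *
f=np.load("pics/w11.npz");pos,rot,d=f['pos'],f['rot'],f['d']
for uv,z in [((322,122),.13),((317,62),.124),((319,90),.124)]: print(W2w(wray(uv,z,pos,rot)).round(4))
f=np.load("pics/w8.npz");pos,rot,d=f['pos'],f['rot'],f['d']
for uv,z in [((313,64),.13),((212,75),.118),((270,70),.118)]: print('w8',W2w(wray(uv,z,pos,rot)).round(4))
P=cloud("top",np.load("pics/t11.npz")['d']);w=W2w(P);z=P[...,2]
for lo,hi in [(.115,.14),(.1,.14)]:
    m=(z>lo)&(z<hi)&(w[...,1]>-.05)&(w[...,1]<.1)&(w[...,0]<-.04)&(w[...,0]>-.13);q=w[m];print(q.min(0),q.max(0),z[m].max())
    h=q[q[:,1]<.045]; a=np.polyfit(h[:,1],h[:,0],1); print('line',a,'x at .07',np.polyval(a,.07))
m=(z>.08)&(w[...,1]>0.0)&(w[...,1]<.16)&(abs(w[...,0]-.03)<.05);print('lid z',np.percentile(z[m],[2,50,98]))
for Y in np.arange(-180,181,30):
    q=robot.ik([*w2W(-.11,.015),.15],down(Y)); print(Y,None if q is None else np.round(q,1))
```

```text
[-0.0876  0.0696]
[-0.0818 -0.0071]
[-0.0844  0.0291]
w8 [-0.088   0.0686]
w8 [-0.0806 -0.0097]
w8 [-0.084   0.0364]
[-0.10249238 -0.01194803] [-0.07558584  0.08235773] 0.12935559183045614
line [-0.11701536 -0.08258068] x at .07 -0.09077175635265036
[-0.10302154 -0.01249476] [-0.07558584  0.08235773] 0.12935559183045614
line [-0.10095639 -0.08344415] x at .07 -0.09051109764102812
lid z [0.09104587 0.50584119 0.7833156 ]
-180 [ 39.5  -0.4 -36.4   0.  -54.  -39.5]
-150 [ 39.5  -0.4 -36.4   0.  -54.   -9.5]
-120 [ 39.5  -0.4 -36.4   0.  -54.   20.5]
-90 [ 39.5  -0.4 -36.4   0.  -54.   50.5]
-60 [ 39.5  -0.4 -36.4   0.  -54.   80.5]
-30 [ 39.5  -0.4 -36.4   0.  -54.  110.5]
0 [ 39.5  -0.4 -36.4   0.  -54.  140.5]
30 [ 39.5  -0.4 -36.4   0.  -54.  170.5]
60 [  39.5   -0.4  -36.4    0.   -54.  -159.5]
90 [  39.5   -0.4  -36.4    0.   -54.  -129.5]
120 [ 39.5  -0.4 -36.4   0.  -54.  -99.5]
150 [ 39.5  -0.4 -36.4   0.  -54.  -69.5]
180 [ 39.5  -0.4 -36.4   0.  -54.  -39.5]
```

```bash
cat >> h.py <<'E'
AX=np.array([-.089,.070])
def latchpose(phi,z,r=.058):
    c=w2W(*(AX+r*np.array([np.sin(phi),-np.cos(phi)]))); return [c[0],c[1],z],down(YAW+180+np.degrees(phi))
E
python3 - <<'E'
from h import *
p,R=latchpose(.1,.26); robot.goto(p,R); robot.move_gripper(.36); print(robot.read_grip_width(),np.round(robot.read_qpos(),1))
p,R=latchpose(.1,.106); robot.servo_line(p,ori=R,speed=.12); print(np.array(robot.read_force()).round(1))
wgrab("w12")
for ph in np.arange(.2,1.63,.1):
    p,R=latchpose(ph,.106); robot.servo_line(p,ori=R,speed=.05); F=np.array(robot.read_force()); print(round(ph,2),F.round(1))
    if np.linalg.norm(F)>30: print('stop');break
wgrab("w13");print(robot.read_t())
E
```

```text
0.3604421374998419 [ 38.1  -3.2 -23.6  -0.  -69.6  -8.9]
[ 0.4  0.1 -0. ]
0.2 [-0.3 -0.7 -0.5]
0.3 [-0.7  0.1 -0.5]
0.4 [-0.2  0.4 -0.1]
0.5 [-1.3  0.   0.3]
0.6 [-0.2 -0.8  0.5]
0.7 [ 0.1 -1.3 -0.3]
0.8 [-0.5 -0.4  0.5]
0.9 [-0.7 -0.6  0.5]
1.0 [ 0.2 -0.5  0.4]
1.1 [ 0.5 -0.6  0.2]
1.2 [ 0.1 -0.7  0. ]
1.3 [ 0.1 -0.7  0.6]
1.4 [ 0.2 -0.2 -0.3]
1.5 [-0.5 -0.1  0. ]
1.6 [0.  0.3 0.6]
71.0
```

View pics/w12.png

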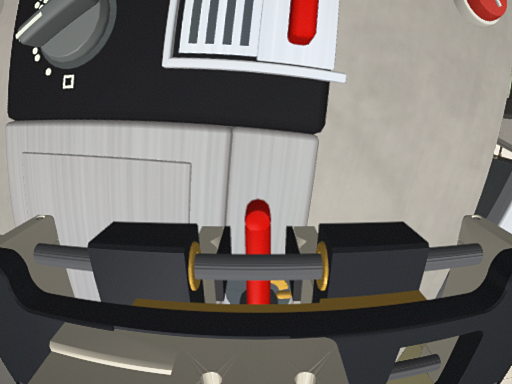

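View pics/w13.png

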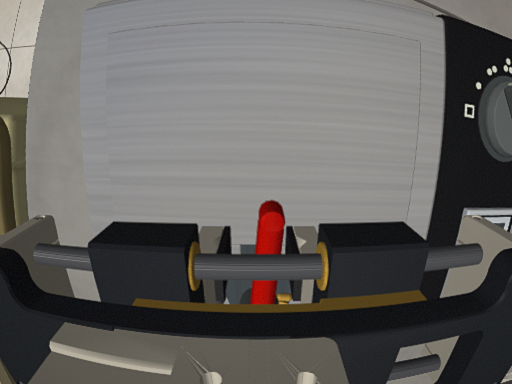

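Run:
```python
from h import *
for ph in [1.65,1.7,1.73,1.76,1.78,1.80]:
    p,R=latchpose(ph,.106); robot.servo_line(p,ori=R,speed=.03); F=np.array(robot.read_force()); fw=RW.T@F[:2]; print(ph,fw.round(1),F[2].round(1),np.array(robot.read_ft_torque()).round(2))
    if abs(fw[1])>8: print('stop');break
wgrab("w14");print(robot.read_t())
```

```text
1.65 [0.  0.2] 0.2 [-0.15  0.13  0.  ]
1.7 [0.2 0. ] -0.2 [-0.16  0.11 -0.01]
1.73 [-0.2 -0.1] -0.0 [-0.12  0.12  0.01]
1.76 [ 0.2 -1.1] -0.0 [-0.71 -0.21 -0.02]
1.78 [-0.2 -4.6] 1.4 [-1.68 -0.82 -0.04]
1.8 [ 1.5 -8.1] 0.4 [-2.6  -1.44 -0.1 ]
stop
72.55
```

View pics/w14.png

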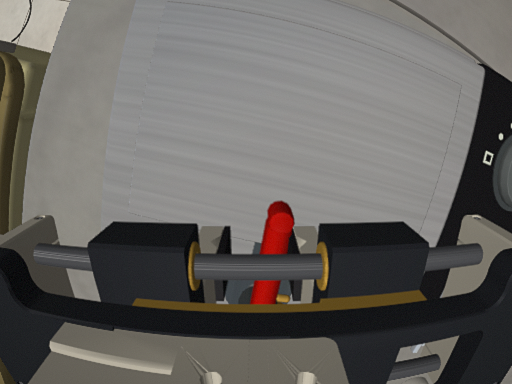

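Run:
```python
from h import *
p,R=latchpose(1.6,.106); robot.servo_line(p,ori=R,speed=.05); p,R=latchpose(1.6,.26); robot.servo_line(p,ori=R,speed=.2)
c=w2W(-.06,0); robot.goto([*c,.30],RP)
wgrab("w15"); _,d=grab("top","t15"); grab("side","s15")
P=cloud("top",d);w=W2w(P);z=P[...,2]
m=(z>.112)&(z<.14)&(w[...,1]>.03)&(w[...,1]<.1)&(w[...,0]<.05)&(w[...,0]>-.13);q=w[m]
print(m.sum(),q.min(0),q.max(0),np.percentile(z[m],[5,50,95,100])); h=m&(w[...,0]>-.065)
print(np.polyfit(w[h][:,0],w[h][:,1],1),np.percentile(z[h],[5,50,95]))
```

```text
105 [-0.1031832   0.05585728] [-0.0441547   0.08395588] [0.11661647 0.12364807 0.12785603 0.13011573]
[0.07885446 0.07479058] [0.11594366 0.12298983 0.12567142]
```

View pics/w15.png

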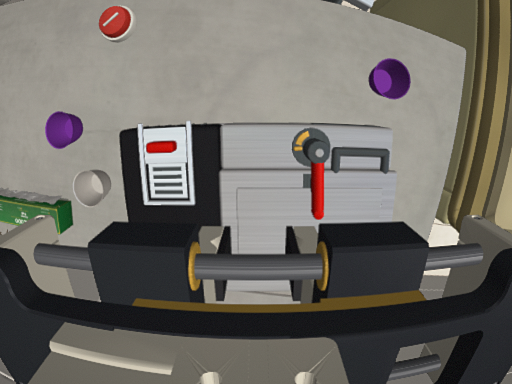

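View pics/s15.png

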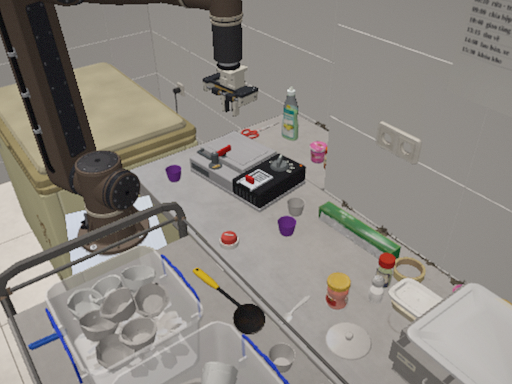

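Run:
```python
from h import *
y=-.118
robot.goto([*w2W(-.135,y),.2],RP); robot.move_gripper(0.0)
robot.servo_line([*w2W(-.135,y),.098],speed=.15); F0=np.array(robot.read_force()); print(F0.round(1))
robot.servo_line([*w2W(-.075,y),.098],speed=.06); print((RW.T@np.array(robot.read_force())[:2]).round(1))
x=-.075
while x<-.05:
    x+=.0015; robot.servo_line([*w2W(x,y),.098],speed=.02); f=RW.T@np.array(robot.read_force())[:2]; 
    print(round(x,4),f.round(1))
    if f[0]<-7: break
wgrab("w16")
robot.servo_line([*w2W(x-.03,y),.098],speed=.1); robot.servo_line([*w2W(x-.03,y),.26],speed=.2); wgrab("w17"); print(robot.read_t())
```

```text
[0.1 0.5 0.8]
[-0.8 -0.3]
-0.0735 [-0.1 -0.3]
-0.072 [-1.8  0.1]
-0.0705 [-1.   0.7]
-0.069 [-0.9  0.4]
-0.0675 [-1.   0.3]
-0.066 [0.1 0.7]
-0.0645 [-4.1 -0. ]
-0.063 [-8.   1.2]
83.5083
```

View pics/w17.png

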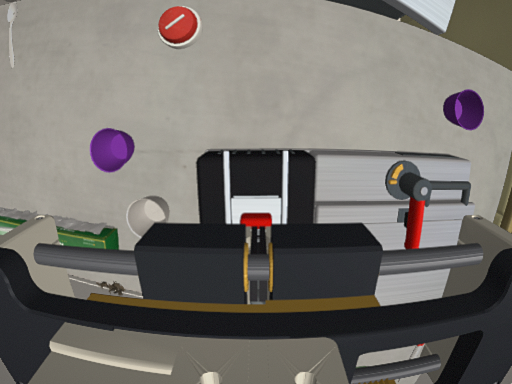

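Run:
```python
from h import *
robot.goto([*w2W(.03,-.119),.26],RP); robot.move_gripper(.5)
_,d,pos,rot=wgrab("w18"); print(robot.read_t())
_,d=grab("top","t18")
```

```text
85.0083
```

View pics/w18.png

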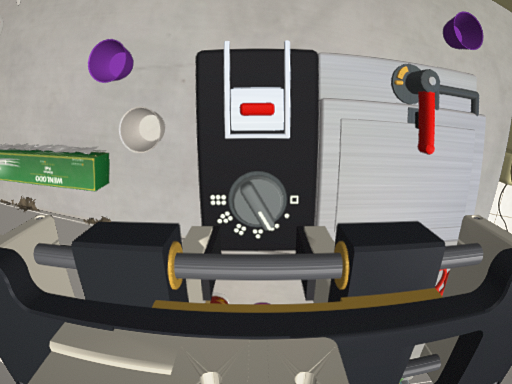

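Run:
```python
from h import *
f=np.load("pics/w18.npz");pos,rot,d=f['pos'],f['rot'],f['d']
print(W2w(wray((258,202),.119,pos,rot)).round(4), W2w(wray((257.5,201),.095,pos,rot)).round(4))
cv2.imwrite("pics/w18z.png",cv2.resize(f['im'][160:245,195:310,::-1],None,fx=6,fy=6,interpolation=cv2.INTER_CUBIC))
```

```text
[ 0.0497 -0.1189] [ 0.056  -0.1194]
```

View pics/w18z.png

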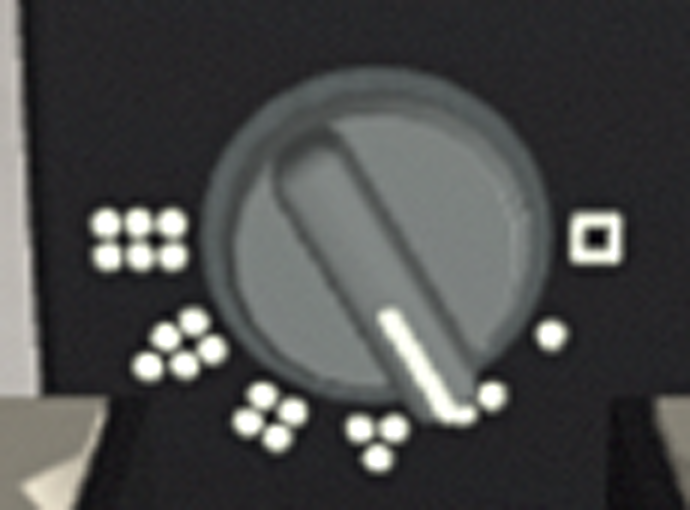

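```bash
cat >> h.py <<'E'
DC=w2W(.0545,-.119)
E
python3 - <<'E'
from h import *
def Rd(deg): return down(YAW+180-deg)
robot.goto([*DC,.2],Rd(60)); robot.move_gripper(.4); print(np.round(robot.read_qpos(),1))
robot.servo_line([*DC,.101],ori=Rd(60),speed=.12); print(np.array(robot.read_force()).round(1))
robot.move_gripper(0.0); print(robot.read_grip_width(),np.array(robot.read_force()).round(1),np.array(robot.read_ft_torque()).round(2))
for a in (70,80,90):
    robot.servo_line([*DC,.101],ori=Rd(a),speed=.03); print(a,np.array(robot.read_force()).round(1),np.array(robot.read_ft_torque()).round(2),robot.read_t())
robot.dwell(.4)
for a in (100,110,120):
    robot.servo_line([*DC,.101],ori=Rd(a),speed=.03); print(a,np.array(robot.read_force()).round(1),np.array(robot.read_ft_torque()).round(2),robot.read_t())
robot.dwell(.4); print(robot.read_grip_width())
R=np.array(robot.read_tcp_rot()); print(np.degrees(np.arctan2(R[1,1],R[0,1])), YAW+60)
robot.move_gripper(.4); robot.servo_line([*DC,.2],speed=.15)
robot.goto([*w2W(.0,-.119),.27],RP); wgrab("w19"); print(robot.read_t())
f=np.load("pics/w19.npz"); cv2.imwrite("pics/w19z.png",cv2.resize(f['im'][100:260,170:330,::-1],None,fx=3.7,fy=3.7,interpolation=cv2.INTER_CUBIC))
E
```

```text
[ 21.1  15.7  -9.7   0.  -64.5 -57.7]
[-0.1 -0.1  0.3]
0.15707577217644023 [ 6.4 -5.8 -1.6] [-2.11 -1.99 -0.06]
70 [ 4.7 -4.3 -2.1] [-1.55 -1.88  0.  ] 87.8583
80 [ 4.1 -3.4 -0.9] [-1.21 -1.59 -0.12] 88.1833
90 [ 4.5 -3.1 -2.4] [-1.04 -1.82 -0.04] 88.5083
100 [ 5.1 -2.3 -0.1] [-0.74 -1.89 -0.05] 89.2333
110 [ 5.2 -0.2 -0.2] [-0.27 -2.01 -0.09] 89.5583
120 [ 5.5 -0.   0.4] [ 0.18 -2.07 -0.19] 89.8833
0.15664486939064526
84.03139146376104 83.45
92.325
```

View pics/w19z.png

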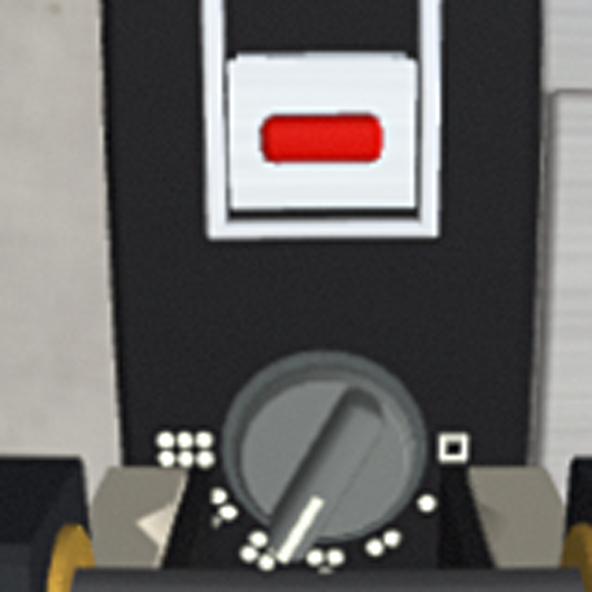

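Run:
```python
from h import *
robot.goto([*w2W(-.06,.10),.36],RP)
robot.dwell(.3)
im,d=grab("top","t20"); P=cloud("top",d);w=W2w(P);z=P[...,2]
P0=cloud("top",np.load("pics/top0.npy"))
for nm,PP in (("start",P0),("now",P)):
    w=W2w(PP);z=PP[...,2]
    g=(z>.111)&(z<.13)&(abs(w[...,0]-.055)<.04)&(abs(w[...,1]+.119)<.04); q=w[g]; c=q.mean(0); v=np.linalg.svd(q-c,full_matrices=False)[2][0]; v*=np.sign(v[0]); print(nm,g.sum(),c.round(4),np.degrees(np.arctan2(v[0],v[1])))
    m=(z>.1)&(z<.13)&(abs(w[...,1]+.119)<.025)&(w[...,0]<.0)&(w[...,0]>-.13); print('vent',w[m].mean(0),np.percentile(w[m],[2,98],axis=0).tolist())
cv2.imwrite("pics/t20z.png",cv2.resize(im[110:230,130:280,::-1],None,fx=5,fy=5,interpolation=cv2.INTER_CUBIC))
wgrab("w20")
```

```text
start 69 [ 0.0557 -0.1192] 60.35509783006245
vent [-0.09578581 -0.12019904] [[-0.10179278156999197, -0.13627516808662568], [-0.08856079917354755, -0.10347826201148849]]
now 68 [ 0.0551 -0.1194] 119.33110467523753
vent [-0.04868211 -0.11955945] [[-0.05451596002590357, -0.13572108862524018], [-0.04147408586297407, -0.10396970777327456]]
```

View pics/t20z.png

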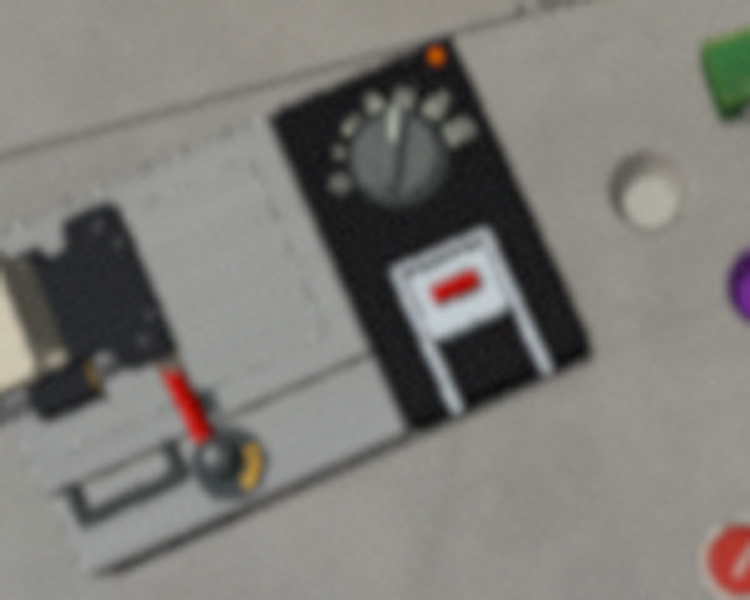

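View pics/w20.png

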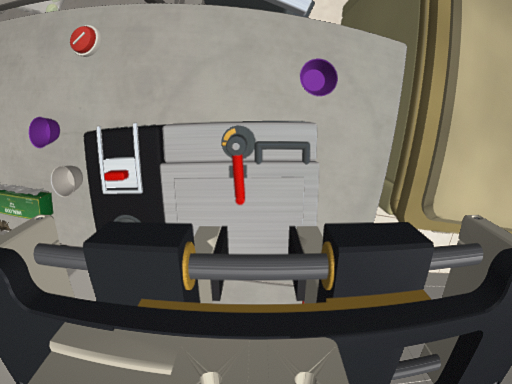

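Run:
```python
from h import *
y=-.118
robot.goto([*w2W(-.10,y),.22],RP); robot.move_gripper(0.0)
robot.servo_line([*w2W(-.10,y),.098],speed=.15)
robot.servo_line([*w2W(-.072,y),.098],speed=.05)
x=-.072
while x<-.05:
    x+=.0015; robot.servo_line([*w2W(x,y),.098],speed=.02); f=RW.T@np.array(robot.read_force())[:2]
    print(round(x,4),f.round(1),W2w(np.array(robot.read_position())).round(4))
    if f[0]<-16: break
robot.servo_line([*w2W(-.1,y),.098],speed=.1); robot.servo_line([*w2W(-.1,y),.26],speed=.2)
robot.goto([*w2W(-.06,.10),.36],RP); im,d=grab("top","t21"); P=cloud("top",d)
w=W2w(P);z=P[...,2]; m=(z>.1)&(z<.13)&(abs(w[...,1]+.119)<.025)&(w[...,0]<.0)&(w[...,0]>-.13); print('vent',w[m].mean(0))
m=(z>.112)&(z<.14)&(w[...,1]>.03)&(w[...,1]<.1)&(w[...,0]<-.04)&(w[...,0]>-.075);print('handle z',np.percentile(z[m],[5,50,95]))
_,_,pos,rot=wgrab("w21"); print('latch axis/tip',W2w(wray((237,147),.127,pos,rot)),W2w(wray((241,200),.124,pos,rot)))
grab("side","s21"); print(robot.read_t())
```

```text
-0.0705 [-0.3  0.6] [-0.0706 -0.118 ]
-0.069 [-0.1 -0. ] [-0.0689 -0.118 ]
-0.0675 [-0.7  0.1] [-0.0674 -0.118 ]
-0.066 [-0.8  0.2] [-0.0659 -0.118 ]
-0.0645 [-2.4  0.5] [-0.065  -0.1179]
-0.063 [-6.1  0.9] [-0.0649 -0.118 ]
-0.0615 [-9.7  1.5] [-0.0648 -0.118 ]
-0.06 [-14.2   1.2] [-0.0648 -0.118 ]
-0.0585 [-17.7   1.7] [-0.0647 -0.118 ]
vent [-0.0488474  -0.11983647]
handle z [0.11709894 0.12355776 0.12636532]
latch axis/tip [-0.08857716  0.07151629] [-0.01481834  0.07557186]
102.0417
```

View pics/s21.png

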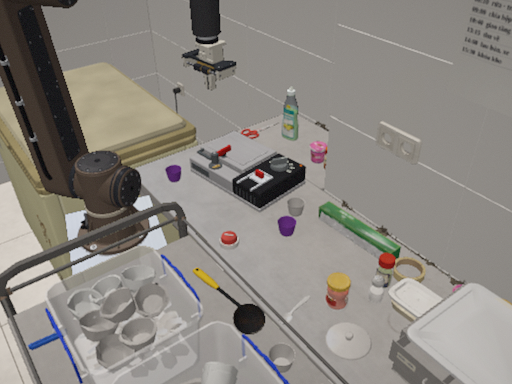

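Vent is hard against its stop, and the latch is at about 1.62 rad and at its lowered height. The cup is upright and the arm is clear, so I'm handing in.

Run:
```python
from rig import robot
robot.job_done(); print(robot.read_t())
```

```text
the job is handed in; nothing more can be done
the job is handed in; nothing more can be done
```

The job is done and handed in at about 102 s of the 210 s allowed; no verdict is reported.

- **Cup and pots:** I stood the steel cup upright on the table at about (0.60, -0.145). The green pot and both red pots stand in the well; I saw no brown pot with the table in clear view. I last saw the pots upright just before closing the lid.
- **Lid and latch:** The lid is shut. The latch handle swung across to about 1.6 rad. Its top reads 0.1235 m, the same height as before the cam climb, so it is in the notch.
- **Dial:** I turned it only after latching, two clicks from setting 2 to setting 4. The last reading was 119.3°, against 120° wanted.
- **Vent:** I pushed it twice to a hard stop, the second time to 18 N with no further movement. The one check that didn't quite agree was the camera, which showed 47 mm of travel instead of 50. The limit is 46 mm; I put the gap down to the slide's start position or camera error.
- **Other things:** The timer, jar and teaspoon looked undisturbed, and the arm ended clear of everything.

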